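# Pack away the harmonica kit

## Task

Pack the harmonica kit away before the draught takes it: lay the harmonica gently and flat in the open aluminium case, swing the lid shut, then press the sprung red knob on the lid right down and, keeping it down, turn it clockwise until it stops so that it stays locked down. Also hang the neck holder squarely astride the middle of the horizontal rail, arch over the bar and one leg on either side, without dropping it. Leave the other things on the ledge where they are.

Things in the scene. Friction and masses are not known exactly. Their poses are not given: they have to be found in the camera images.
- case: open aluminium case fixed to the ledge, 140 (x) x 200 (y) x 50 mm high, walls and floor 4 mm; origin under its centre, x towards its hinged long side, z up. Inside, near the front (-x) wall, stands a dark threaded boss, 28 mm across and about 37 mm high, at x -46, y 0 mm, into which the lid's knob screws; the lined bed for the harmonica is the clear floor behind it
- case_bed (a point): centre of the clear bed on the case's inner floor (17 mm behind the case's centre, 5 mm above the ledge), case axes; clear space 98 mm in x and 192 mm in y
- lid (a joint): lid angle: 0 shut, about 1.9 standing open and leaning back (limit 2.1); stiff hinge, stays where it is left
- lid_hinge (a point): middle of the lid's hinge line (runs along the case's y), 70 mm behind the case's centre, 50 mm above the ledge; axes turn with the lid: -x runs from the hinge to the free edge, z out of its outer face
- lid_edge (a point): middle of the lid's free edge at its outer face, 140 mm from the hinge; the lid is a flat aluminium plate 140 x 200 x 5 mm
- knob_top (a point): top centre of the red grip bar of the captive knob on the lid, 116 mm from the hinge; the bar is 36 mm along this point's x, 12 mm wide (y), 20 mm tall, and stands on a black disc of 36 mm diameter, 6 mm thick. Knob up: bar top 39 mm above the lid's outer face; fully pressed 27 mm
- press (a joint): how far the knob is pressed into the lid: 0 up, 0.012 m fully down; spring of 4 to 10 N. With the lid shut and turn below 0.25 it can be pressed past the first thread of the boss
- turn (a joint): knob angle in rad, growing clockwise seen from above, stop at 1.4; starts near 0 with the bar about along the case's x. Turned past about 0.5 while pressed, its thread catches under the boss and draws it down; if turned while up, it is blocked from going down and must be turned back
- harmonica: harmonica with steel covers, 28 (x) x 100 (y) x 22 mm high, 0.12 kg, lying flat on the ledge; origin under its centre
- neck_holder: rigid steel harmonica neck holder, an upside-down U 122 mm wide (x) and 150 mm high with a black neck pad on top, standing on two black clamp feet (22 x 50 x 12 mm, at x +-50 mm); strip 20 mm wide in y; origin on the ledge midway between the feet, z up; 0.16 kg
- holder_pad (a point): top centre of the neck pad, 150 mm above the origin; the pad is 44 (x) x 24 (y) x 22 mm high: the place to grip, across y
- holder_arch (a point): underside of the arch's flat top at its middle, 122 mm above the origin, 28 mm below the pad's top; flat for 24 mm either way in x, then it slopes down to the legs at x +-50 mm
- rail: steel rail fixed to the ledge: a round horizontal bar 14 mm thick, 280 mm long along its y, axis 155 mm above the ledge, on two end posts; origin on the ledge under its middle
- rail_mid (a point): middle of the bar on its axis; y along the bar, z up
- pick_dispenser: bystander: spring-loaded pick dispenser of clear acrylic, 52 x 52 x 85 mm
- jar: bystander: small closed glass jar, 54 mm diameter, 70 mm high
- clothespin: bystander: yellow plastic clothespin lying down, 74 x 12 x 14 mm
- tuning_peg: bystander: bamboo tuning peg lying down, 72 x 26 x 12 mm
Things that resemble listed ones, but are neither listed nor needed, are in the scene too. What is meant by the harmonica is not green or orange, and is the smaller of those in its own colour.

How it is judged:
By the outcome, as a careful person would: the job done as asked, in the order asked, and still so for the second after the job is handed in, with the robot touching nothing.
It also fails if it takes over 72 s, if anything falls off the work surface, if the arm or the gripper's body presses on something with over 40 N, if the wrist force passes 120 N, or if a joint passes its speed limit or range.

## Robot

A 6-joint arm with a two-finger parallel gripper is mounted at the origin on the work surface. World frame = base frame: x ahead of the robot, y to its left, z up, the work surface at z = 0. Lengths are in mm, angles in rad, forces in N, time in s.
With the tool pointing down it reaches from about 300 to 750 mm from the base axis. Payload 8.5 kg.
Tool frame: the origin (TCP) lies on the centre line of the jaws, within the pads' length; the fingertips stand 11 mm ahead of it and the grasp point (between the pads) lies 8 mm behind it; z points along the fingers, y is the line along which they close (so a half turn about z gives the same grasp; the last joint's range is limited). The gripper opens to 85 mm and grips with 20 to 120 N. Pads are 22 mm wide; open, the fingers measure 114 mm over their backs; the gripper's body (76 mm by 85 mm) begins 54 mm behind the grasp point. The pads swing forward as they close: fully open they stand 13 mm farther back than shut.
Start: joints at [1.007, 0.381, 1.297, -0, 1.464, -0.215], TCP at [187.964, 516.865, 242.322] pointing down, gripper open.
Joint ranges: [-3.11, 3.11], [-0.89, 2.33], [0.22, 2.48], [-1.42, 4.56], [0.17, 2.85], [-2.88, 2.88]. Speed limits (rad/s): [2.39, 2.39, 3.14, 3.14, 3.14, 3.14].

## Interface

Orientations are given as a unit quaternion [x, y, z, w].
In Python, from workcell import robot gives the robot as it stands.
- The arm moves only by the tool send_rows, never from a script. Its argument "moves" is a list of rows, each a list of 2 entries, a list of its own where there are three numbers: the shift along the tool's x, y, z scaled (see below), then the turn, a rotation vector about the tool's x, y, z scaled (see below). In form: [[[dx, dy, dz], [rx, ry, rz]], ...]. A call has exactly 10 rows; each row is the pose to reach, as a shift and turn from the pose commanded when the call began, along the tool's axes at that moment, turning the shorter way round; what a row does not reach only later rows make up. The controller multiplies each number of a shift by 0.25 m and each number of a turn by pi rad. A row lasts 1/8 s, in which the tool goes at most 62.5 mm and 10.7 degrees, less where a joint would pass 70% of its speed; a pose out of reach is approached as far as the arm can. A call with a number of a shift or a turn outside -1 to 1 is refused whole. A call with a gripper value outside its range is refused whole. "hand" is the closure, from -1 (fully open) to 1 (shut), set as the call begins (left out, the last holds). The fingers move at their own pace and stop on an object; "force" is the grip in N (left out, the last holds). Time passes only in rows, so rows that repeat a pose let the fingers close, or fill a call up. It gives the time, the measured TCP pose, the force, the opening and the grip force at its end, in the units of the state.
- robot.state(): the state, without advancing time (a new reading comes with each control period).
- robot.read_camera(name): name is "scene" or "top"; returns the picture (400x640x3 uint8, red, green, blue); there is no depth.
- robot.get_calibration(name): a dict with "fx", "fy", "cx", "cy" (pixels), "k1" (the pictures are not rectified: a ray, as slopes to the right and down, at radius r is drawn at 1 + k1 r^2 times it, then the intrinsics apply), "extrinsics" (4x4, takes a point from world to camera coordinates). Camera axes: x right, y up, looking along -z (the intrinsics and any distortion apply to the point x, -y, -z); pixel columns grow to the right and rows downward; lengths in mm; the calibration is good to about 2 mm. A picture is of the moment at which its call begins. get_calibration takes no time and is no camera call.
- robot.sign_off(): hands the job in; it is judged then, once.
Trained networks look in the newest picture that a camera, given by its name, has taken for a name from the list of things; names that differ only in an ending like _2 or _b are one class to them, and where a whole thing is asked for, a point or a joint stands for the part that bears it (a point fixed in the world has none). Each returns a list of dicts, best first, with "p" (0 to 1); they miss things now and then, are a little off and sometimes report something else, mostly with a low value. They report only what shows in the picture. A call takes as long as a camera call. They do not tell look-alikes from the thing itself.
- robot.regions_of(camera, target): "mask" (400x640 bool, what is visible of it) and "point" ([row, column] in pixels, amid what is visible of it).
The state is a dict: "t": time; "joint_pos": joint angles; "dq": joint speeds; "joint_torque": joint torques, N m; "ee_pos": TCP position; "eef_rot": TCP orientation; "wrist_force": force on the tool from outside, world axes, zero at the start; "moment": the same for the moment, N m; "gripper_width": finger opening in mm; "finger_force": force on a finger pad.
Only numpy, scipy, OpenCV 4.12 (cv2) and the standard library are available. Lean on these libraries where they do the work, as an engineer would, in place of code of your own. Each camera call takes 0.05 s, during which the arm holds its last target. There are 200 camera calls.

## Working session

There is one attempt and no reset: what is moved stays moved. The work goes in short steps, Python scripts to look and compute and a tool call to move; the robot and the scene stay as the last step left them, time stands still between calls to the robot, and variables do not carry over. Pictures are saved under pics/ and viewed, at most 10 in all, crops included, and the job is handed in when it is done.

Besides the shell and the picture viewer there is one more tool, called after ">>>" as name(argument=value, ...) on one line, values as JSON. send_rows: Moves the arm, as the interface text tells. Its arguments: {"type":"object","properties":{"moves":{"type":"array","items":{"type":"array"}},"hand":{"type":"number"},"force":{"type":"number"}},"required":["moves"]}

```bash
ls; mkdir -p pics
python3 - <<'E'
from workcell import robot
import cv2,numpy as np
for n in ("scene","top"):
    im=robot.read_camera(n); cv2.imwrite(f"pics/{n}0.png",im[:,:,::-1])
    c=robot.get_calibration(n); print(n,{k:(np.round(v,3).tolist()) for k,v in c.items()})
s=robot.state(); print(s)
for n in ("scene","top"):
  for t in ("harmonica","case","neck_holder","rail","lid","knob_top","holder_pad"):
    try: print(n,t,[(round(d['p'],2),d['point'],int(d['mask'].sum())) for d in robot.regions_of(n,t)][:5])
    except Exception as e: print(n,t,e)
E
```

```text
pics
scene {'fx': 378.736, 'fy': 378.736, 'cx': 312.356, 'cy': 202.307, 'k1': -0.009, 'extrinsics': [[-0.823, 0.568, 0.003, 475.889], [-0.452, -0.658, 0.603, 96.387], [0.344, 0.494, 0.798, -1231.959], [0.0, 0.0, 0.0, 1.0]]}
top {'fx': 403.721, 'fy': 403.721, 'cx': 317.035, 'cy': 197.494, 'k1': -0.02, 'extrinsics': [[0.027, -1.0, -0.017, -90.331], [0.995, 0.025, 0.094, -523.968], [-0.094, -0.019, 0.995, -1226.152], [0.0, 0.0, 0.0, 1.0]]}
{'t': 0.1, 'joint_pos': array([ 1.00669077e+00,  3.81139018e-01,  1.29814454e+00, -4.86891427e-06,
        1.46359673e+00, -2.15273704e-01]), 'dq': array([ 0.0016833 , -0.00162081, -0.00304585, -0.00104806, -0.00032678,
        0.00173496]), 'joint_torque': array([ 3.57974757e-03, -4.49219263e+01, -2.31657493e+01, -1.77625216e-04,
        3.63241015e-03,  2.68908373e-06]), 'ee_pos': array([187.84879145, 516.67146839, 241.78156071]), 'eef_rot': array([ 1.73532660e-01,  9.84827904e-01, -5.96467599e-04, -2.42348080e-04]), 'wrist_force': array([-0.59660241, -0.41965103,  0.55728489]), 'moment': array([-0.00609771,  0.06514057,  0.01987672]), 'finger_force
[... 323 characters left out ...]

scene rail [(0.82, [329.5, 466.4], 1891), (0.41, [161.5, 304.0], 627)]
scene lid [(0.83, [261.3, 332.5], 772)]
scene knob_top [(0.69, [263.4, 324.9], 133)]
scene holder_pad [(0.87, [159.4, 308.1], 603)]
top harmonica [(0.98, [199.5, 476.4], 751), (0.77, [197.0, 424.3], 317), (0.68, [238.5, 431.7], 333), (0.67, [161.0, 409.8], 548), (0.4, [198.5, 266.2], 4665)]
top case [(0.67, [202.5, 266.4], 4666), (0.61, [197.8, 425.9], 303)]
top neck_holder [(0.68, [226.0, 369.1], 426), (0.21, [165.9, 260.6], 83)]
top rail [(0.61, [224.3, 157.6], 1542), (0.56, [228.3, 369.5], 407)]
top lid [(0.95, [179.4, 262.4], 1580)]
top knob_top [(0.5, [159.8, 261.1], 85)]
top holder_pad [(0.97, [229.0, 372.6], 393)]
```

View pics/scene0.png

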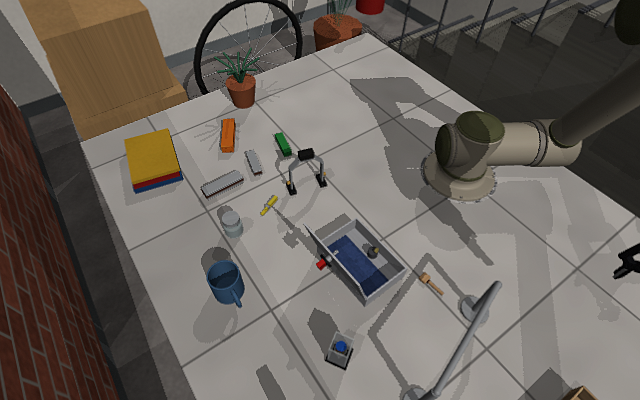

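View pics/top0.png

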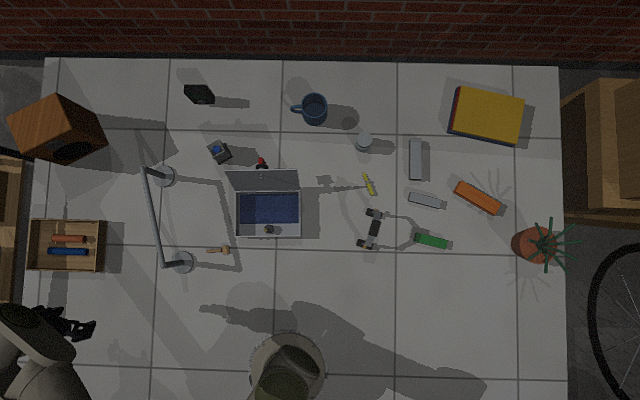

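Scene view: the greys are at (222,184), large, and (253,162), small. The green one is at (283,143) and the orange at (228,135). In the top view these are (416,160), (425,199), (432,240) and (478,197). The wanted harmonica is the smaller grey: scene (253,162), top (425,199). The case is at top (266,202), the neck holder at top (370,228), and the rail runs along top x≈155 from row 165 to 265.

```bash
cat > h.py <<'E'
import numpy as np,cv2
from scipy.optimize import minimize
from scipy.spatial.transform import Rotation as Rn
from workcell import robot
CAL={n:robot.get_calibration(n) for n in("scene","top")}
def proj(n,P):
    c=CAL[n];P=np.atleast_2d(P);q=P@c["extrinsics"][:3,:3].T+c["extrinsics"][:3,3]
    u=q[:,0]/-q[:,2];v=-q[:,1]/-q[:,2];k=1+c["k1"]*(u*u+v*v)
    return np.c_[c["fx"]*u*k+c["cx"],c["fy"]*v*k+c["cy"]]
def box(x0,x1,y0,y1,z0,z1): return np.array([[x,y,z] for x in(x0,x1) for y in(y0,y1) for z in(z0,z1)],float)
def place(B,p): # p=x,y,z,yaw
    c,s=np.cos(p[3]),np.sin(p[3]);return B@np.array([[c,s,0],[-s,c,0],[0,0,1]])+p[:3]
S=4
def render(n,parts,p):
    m=np.zeros((400*S,640*S),np.uint8)
    for B in parts:
        uv=((proj(n,place(B,p))+.5)*S*16).astype(np.int32)
        cv2.fillConvexPoly(m,cv2.convexHull(uv.reshape(-1,1,2)),1,shift=4)
    return cv2.resize(m.astype(np.float32),(640,400),interpolation=cv2.INTER_AREA)
def fit(masks,parts,p0,free,steps=(15,15,5,.15)):
    p0=np.array(p0,float);idx=list(free)
    def cost(d):
        p=p0.copy();p[idx]+=d;t=0
        for n,m in masks.items():
            r=render(n,parts,p);t+=1-np.minimum(r,m).sum()/np.maximum(r,m).sum()
        return t/len(masks)
    k=len(idx);sx=np.vstack([np.zeros(k)]+[np.eye(k)[i]*steps[idx[i]] for i in range(k)])
    r=minimize(cost,np.zeros(k),method="Nelder-Mead",options=dict(initial_simplex=sx,xatol=.02,fatol=1e-4,maxiter=250))
    p=p0.copy();p[idx]+=r.x;return p,r.fun
def ray(n,uv):
    c=CAL[n];uv=np.array(uv,float);a=np.array([(uv[0]-c["cx"])/c["fx"],(uv[1]-c["cy"])/c["fy"]]);b=a.copy()
    for _ in range(5): b=a/(1+c["k1"]*(b@b))
    E=c["extrinsics"];R=E[:3,:3];return -R.T@E[:3,3],R.T@np.array([b[0],-b[1],-1])
def onz(n,uv,z):
    o,d=ray(n,uv);return o+d*(z-o[2])/d[2]
def tri(a,b): # uv scene, uv top
    A=[];B=[]
    for n,uv in(("scene",a),("top",b)):
        o,d=ray(n,uv);d=d/np.linalg.norm(d);M=np.eye(3)-np.outer(d,d);A.append(M);B.append(M@o)
    return np.linalg.solve(A[0]+A[1],B[0]+B[1])
def best(n,t,near,r=25):
    L=[d for d in robot.regions_of(n,t) if np.hypot(d["point"][1]-near[0],d["point"][0]-near[1])<r]
    return L[0]["mask"].astype(np.float32) if L else None
HARM=[box(-14,14,-50,50,0,22)]
HOLD=[box(-22,22,-12,12,128,150),box(-61,-39,-25,25,0,12),box(39,61,-25,25,0,12)]
PAD=[HOLD[0]]
th=np.deg2rad
def lidpts(a):
    L=[]
    for B in(box(-140,0,-100,100,0,5),):
        c,s=np.cos(a),np.sin(a);x,z=B[:,0],B[:,2];L.append(np.c_[70+x*c+z*s,B[:,1],50-x*s+z*c])
    return L
CASE=[box(-70,70,-100,100,0,50)]
E
python3 - <<'E'
from h import *
im={n:robot.read_camera(n) for n in CAL}
vis={n:cv2.cvtColor(cv2.resize(im[n],None,fx=4,fy=4,interpolation=cv2.INTER_CUBIC),cv2.COLOR_RGB2BGR) for n in im}
def draw(parts,p,col):
    for n in vis:
        for B in parts:
            q=proj(n,place(B,p))
            for i in range(8):
                for j in(1,2,4):
                    if not i&j: cv2.line(vis[n],*[tuple(int(v) for v in (q[k]+.5)*4) for k in(i,i|j)],col,1)
m={"scene":best("scene","harmonica",(253,162),12),"top":best("top","harmonica",(425,199),12)}
g=onz("top",(425,199),11);print("harm guess",g)
for y in(1.3,1.8,): 
    p,f=fit(m,HARM,[g[0],g[1],0,y],(0,1,2,3));print("harm",p.round(2),round(f,3))
p,f=fit(m,HARM,[g[0],g[1],0,1.4],(0,1,3));print("harm z0",p.round(2),round(f,3));draw(HARM,p,(0,0,255))
m={"scene":best("scene","neck_holder",(306,158),15),"top":best("top","neck_holder",(370,227),15)}
for n in m: print(n,np.argwhere(m[n]>0).min(0),np.argwhere(m[n]>0).max(0))
mp={"scene":best("scene","holder_pad",(308,159),15),"top":best("top","holder_pad",(372,229),15)}
a=onz("top",(375,212),6);b=onz("top",(366,245),6);print("feet",a,b)
c=case={"scene":best("scene","case",(362,259)),"top":best("top","case",(266,202))}
g=onz("top",(268,212),25);print("case guess",g)
bestp=None
for ang in(1.8,1.9,2.0):
    p,f=fit(c,CASE+lidpts(ang),[g[0],g[1],0,0.],(0,1,3));print("case",ang,p.round(2),round(f,3))
    if bestp is None or f<bestp[1]: bestp=(p,f,ang)
p,f,ang=bestp;draw(CASE+lidpts(ang),p,(0,255,0))
crops=[vis["top"][150*4:215*4,390*4:460*4],vis["scene"][130*4:195*4,215*4:285*4],vis["top"][160*4:245*4,215*4:310*4],vis["scene"][210*4:310*4,300*4:410*4]]
t=np.vstack([np.hstack([cv2.resize(crops[0],(400,300)),cv2.resize(crops[1],(400,300))]),np.hstack([cv2.resize(crops[2],(400,300)),cv2.resize(crops[3],(400,300))])])
cv2.imwrite("pics/c1.png",t)
t=np.hstack([cv2.resize(vis["top"][195*4:260*4,345*4:395*4],None,fx=1.9,fy=1.9),cv2.resize(vis["scene"][140*4:205*4,275*4:335*4],None,fx=1.65,fy=1.9)])
cv2.imwrite("pics/c2.png",t);print(t.shape)
E
```

```text
harm guess [ 531.17295987 -413.14558209   11.        ]
harm [ 528.9  -419.4   -42.21    2.8 ] 0.374
harm [ 526.72 -422.36  -20.22    2.88] 0.207
harm z0 [ 530.86 -407.06    0.      2.87] 0.189
scene [149 287] [194 326]
top [209 357] [248 380]
feet [ 486.91223307 -258.61001186    6.        ] [ 383.69863797 -232.15153249    6.        ]
case guess [477.19920348  73.66793848  25.        ]
case 1.8 [4.7618e+02 7.3250e+01 0.0000e+00 5.0000e-02] 0.066
case 1.9 [4.7356e+02 7.3360e+01 0.0000e+00 4.0000e-02] 0.062
case 2.0 [4.7311e+02 7.3730e+01 0.0000e+00 3.0000e-02] 0.097
(494, 776, 3)
```

View pics/c1.png

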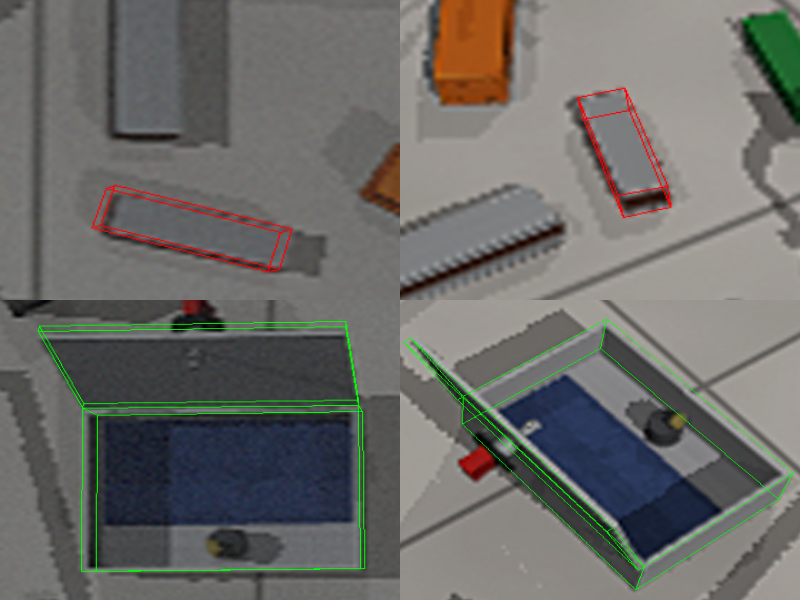

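View pics/c2.png

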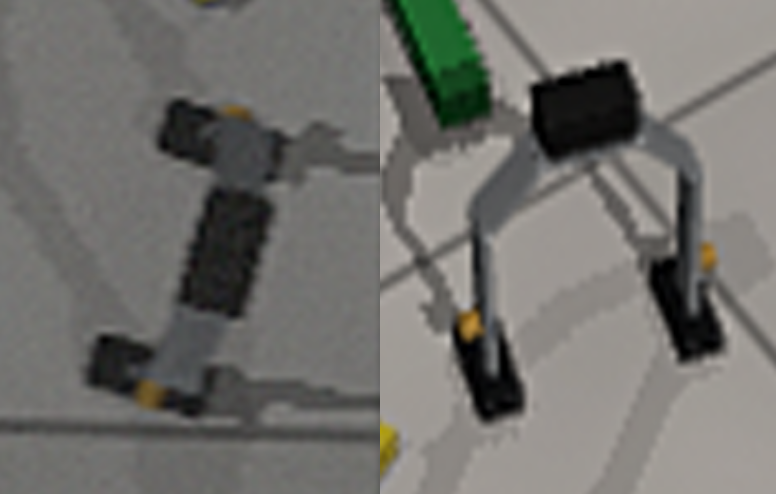

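Crop check: the red box sits on the small grey harmonica, its end just short of the box, and the green case and lid overlays fit well. The holder pad is at top (370,228), with its feet at (374,212) and (366,244).

Next I'll fit the rail and the pad, and work out the first move.

```bash
cat >> h.py <<'E'
def phi(): 
    y=Rn.from_quat(robot.state()["eef_rot"]).as_matrix()[:,1];return np.arctan2(y[1],y[0])
def rel(*tg,show=True): # targets (x,y,z,phi) tool-down, relative to present pose -> units of the moves
    s=robot.state();R=Rn.from_quat(s["eef_rot"]);out=[]
    for x,y,z,f in tg:
        d=R.inv().apply(np.array([x,y,z])-s["ee_pos"])/250
        T=Rn.from_matrix(np.array([[-np.sin(f)*-1,np.cos(f),0],[-np.cos(f),np.sin(f),0],[0,0,-1]]).T.T)
        out.append((d.round(3).tolist(),((R.inv()*T).as_rotvec()/np.pi).round(3).tolist()))
    for o in out: print(o)
E
python3 - <<'E'
from h import *
im={n:robot.read_camera(n) for n in CAL}
m={"scene":best("scene","rail",(466,330)),"top":best("top","rail",(158,224))}
RB=[box(-7,7,-140,140,148,162),box(-7,7,-140,-126,0,155),box(-7,7,126,140,0,155),box(-25,25,-158,-108,0,8),box(-25,25,108,158,0,8)]
a=onz("top",(147,167),155);b=onz("top",(166,266),155);c=(a+b)/2;yw=np.arctan2(*(a-b)[:2][::-1])-np.pi/2;print("rail guess",c,yw,np.hypot(*(a-b)[:2]))
p,f=fit(m,RB,[c[0],c[1],0,yw],(0,1,3));print("rail",p.round(3),round(f,3))
p2,f=fit({"top":m["top"]},RB,[c[0],c[1],0,yw],(0,1,3));print("rail top",p2.round(3),round(f,3))
mp={"scene":best("scene","holder_pad",(308,159),15),"top":best("top","holder_pad",(372,229),15)}
# pad black segmentation
for n,cc in(("scene",(306,155)),("top",(372,229))):
    dark=(im[n].max(2)<60).astype(np.uint8);k,lab=cv2.connectedComponents(dark);w=np.argwhere(mp[n]>0)
    print(n,"padmask",mp[n].sum(),w.min(0),w.max(0))
    ids=lab[cc[1]-3:cc[1]+4,cc[0]-3:cc[0]+4];i=np.bincount(ids[ids>0]).argmax() if (ids>0).any() else 0
    mp[n]=(lab==i).astype(np.float32);w=np.argwhere(mp[n]>0);print(mp[n].sum(),w.min(0),w.max(0))
q,f=fit(mp,PAD,[435,-245,0,-.25],(0,1,2,3));print("pad",q.round(3),round(f,3))
vis={n:cv2.cvtColor(cv2.resize(im[n],None,fx=4,fy=4,interpolation=cv2.INTER_CUBIC),cv2.COLOR_RGB2BGR) for n in im}
for parts,pp in((RB,p),(HOLD,q)):
  for n in vis:
    for B in parts:
        uv=proj(n,place(B,pp))
        for i in range(8):
            for j in(1,2,4):
                if not i&j: cv2.line(vis[n],*[tuple(int(v) for v in (uv[k]+.5)*4) for k in(i,i|j)],(0,255,0),1)
C=[vis["top"][150*4:280*4,120*4:220*4],vis["scene"][260*4:400*4,390*4:520*4],vis["top"][195*4:260*4,345*4:395*4],vis["scene"][140*4:205*4,275*4:335*4]]
C=[cv2.resize(c,(400,300)) for c in C];cv2.imwrite("pics/c3.png",np.vstack([np.hstack(C[:2]),np.hstack(C[2:])]))
print(phi());rel((531,-407,120,-.27),(300,213,242,.7))
E
```

```text
rail guess [450.97505347 367.12763817 155.        ] -1.316366693282576 283.2537507007008
rail [451.605 377.265   0.     -1.294] 0.261
rail top [449.826 377.516   0.     -1.297] 0.308
scene padmask 594.0 [149 287] [195 325]
162.0 [148 298] [160 314]
top padmask 422.0 [209 356] [248 381]
140.0 [219 368] [236 380]
pad [ 4.35489e+02 -2.40854e+02 -4.08300e+00 -2.48000e-01] 0.152
1.2219842388160809Traceback (most recent call last):
  File "<stdin>", line 26, in <module>
  File "h.py", line 60, in rel
    T=Rn.from_matrix(np.array([[-np.sin(f)*-1,np.cos(f),0],[-np.cos(f),np.sin(f),0],[0,0,-1]]).T.T)
  File "scipy/spatial/transform/_rotation.pyx", line 1143, in scipy.spatial.transform._rotation.Rotation.from_matrix
ValueError: Non-positive determinant (left-handed or null coordinate frame) in rotation matrix 0: [[-0.26673144  0.9637709   0.        ]
 [-0.9637709  -0.26673144  0.        ]
 [ 0.          0.         -1.        ]].
```

View pics/c3.png

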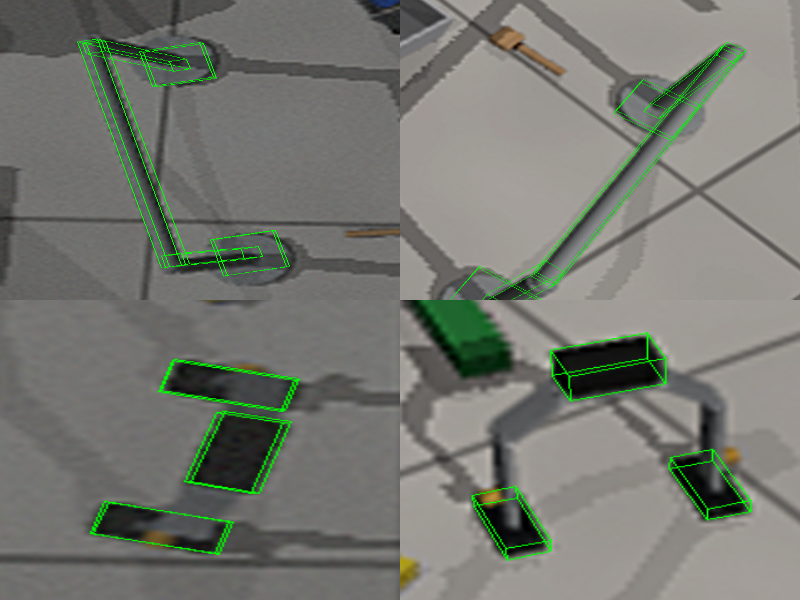

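The holder overlay fits. The rail bar overlay is about 1.5 px to the left of the real bar in the top view, and I'll refine it before hanging. I'll fix the helper and start moving.

```bash
sed -i 's/T=Rn.from_matrix.*/T=Rn.from_matrix(np.array([[-np.sin(f),np.cos(f),0],[np.cos(f),np.sin(f),0],[0,0,-1]]).T)/' h.py
python3 - <<'E'
from h import *
rel((531,-407,120,-.27),(531,-407,242,-.27))
E
```

```text
([-2.553, -3.004, 0.489], [0.0, -0.0, 0.475])
([-2.553, -3.004, 0.001], [0.0, -0.0, 0.475])
```

>>> send_rows(moves=[[[-0.1, -0.12, 0], [0, 0, 0]], [[-0.2, -0.24, 0], [0, 0, 0]], [[-0.3, -0.36, 0], [0, 0, 0]], [[-0.42, -0.5, 0], [0, 0, 0]], [[-0.55, -0.65, 0], [0, 0, 0]], [[-0.7, -0.83, 0], [0, 0, 0]], [[-0.85, -1, 0], [0, 0, 0]], [[-0.85, -1, 0], [0, 0, 0]], [[-0.85, -1, 0], [0, 0, 0]], [[-0.85, -1, 0], [0, 0, 0]]], hand=-1, force=30)

```text
t: 2.85
ee_pos: [301.8, 210.2, 242.3]
eef_rot: [0.172, 0.985, 0.0, -0.0]
wrist_force: [0.5, 0.2, -0.5]
gripper_width: 85.2
finger_force: 0.0
```

>>> send_rows(moves=[[[-0.1, -0.12, 0], [0, 0, 0]], [[-0.2, -0.24, 0], [0, 0, 0]], [[-0.3, -0.36, 0], [0, 0, 0]], [[-0.42, -0.5, 0], [0, 0, 0]], [[-0.55, -0.65, 0], [0, 0, 0]], [[-0.7, -0.83, 0], [0, 0, 0]], [[-0.85, -1, 0], [0, 0, 0]], [[-0.85, -1, 0], [0, 0, 0]], [[-0.85, -1, 0], [0, 0, 0]], [[-0.85, -1, 0], [0, 0, 0]]])

```text
t: 4.1
ee_pos: [416.3, -96.8, 242.4]
eef_rot: [0.172, 0.985, 0.0, -0.0]
wrist_force: [0.5, 0.2, -0.6]
gripper_width: 85.3
finger_force: 0.0
```

>>> send_rows(moves=[[[-0.1, -0.12, 0], [0, 0, 0.05]], [[-0.2, -0.24, 0], [0, 0, 0.1]], [[-0.3, -0.36, 0], [0, 0, 0.15]], [[-0.42, -0.5, 0], [0, 0, 0.2]], [[-0.55, -0.65, 0], [0, 0, 0.25]], [[-0.7, -0.83, 0], [0, 0, 0.3]], [[-0.85, -1, 0.1], [0, 0, 0.35]], [[-0.85, -1, 0.2], [0, 0, 0.4]], [[-0.85, -1, 0.3], [0, 0, 0.44]], [[-0.85, -1, 0.4], [0, 0, 0.475]]])

```text
t: 5.35
ee_pos: [531.4, -404.5, 141.7]
eef_rot: [0.797, 0.605, 0.0, -0.0]
wrist_force: [-0.1, -0.2, 0.5]
gripper_width: 85.2
finger_force: 0.0
```

Run:
```python
from h import *
im={n:robot.read_camera(n) for n in CAL}
s=robot.state();print(s["t"],s["ee_pos"],phi(),s["joint_pos"])
C=[cv2.resize(im["top"][165:245,390:470],(400,400),interpolation=cv2.INTER_CUBIC),cv2.resize(im["scene"][120:200,215:295],(400,400),interpolation=cv2.INTER_CUBIC)]
cv2.imwrite("pics/c4.png",np.hstack(C)[:,:,::-1])
rel((531,-407,60,-.27),(531,-407,15,-.27))
```

```text
5.45 [ 530.57530353 -403.67904     139.74982453] -0.26927443221338665 [-8.27572958e-01  6.66169331e-01  1.09069589e+00  1.06031194e-05
  1.39024335e+00 -5.58293611e-01]
([-0.013, 0.007, 0.319], [-0.001, -0.001, 0.0])
([-0.014, 0.008, 0.499], [-0.001, -0.001, 0.0])
```

View pics/c4.png

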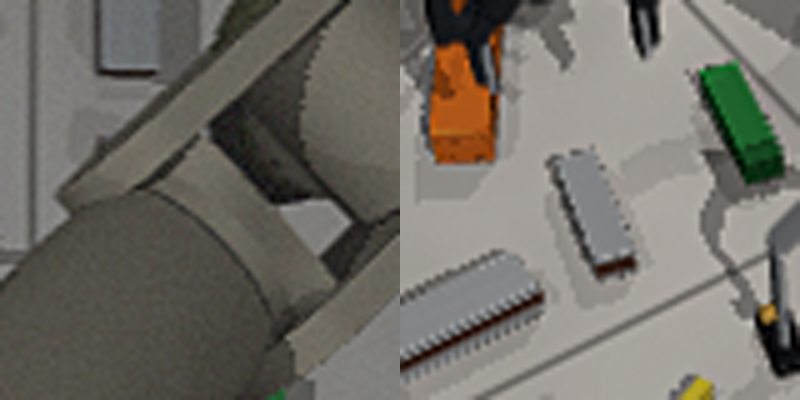

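Scene crop: the gripper is above the small grey harmonica at scene (254,163). The large grey one lies close to the +x finger, so I'll narrow the jaws before going down.

>>> send_rows(moves=[[[-0.01, 0.01, 0.06], [0, 0, 0]], [[-0.014, 0.008, 0.12], [0, 0, 0]], [[-0.014, 0.008, 0.18], [0, 0, 0]], [[-0.014, 0.008, 0.25], [0, 0, 0]], [[-0.014, 0.008, 0.31], [0, 0, 0]], [[-0.014, 0.008, 0.37], [0, 0, 0]], [[-0.014, 0.008, 0.42], [0, 0, 0]], [[-0.014, 0.008, 0.46], [0, 0, 0]], [[-0.014, 0.008, 0.49], [0, 0, 0]], [[-0.014, 0.008, 0.49], [0, 0, 0]]], hand=-0.3)

```text
t: 6.7
ee_pos: [531.6, -409.6, 19.4]
eef_rot: [0.796, 0.605, -0.0, -0.0]
wrist_force: [0.2, -0.5, -0.0]
gripper_width: 55.8
finger_force: 0.0
```

>>> send_rows(moves=[[[0, 0, 0], [0, 0, 0]], [[0, 0, 0], [0, 0, 0]], [[0, 0, 0], [0, 0, 0]], [[0, 0, 0], [0, 0, 0]], [[0, 0, 0], [0, 0, 0]], [[0, 0, 0], [0, 0, 0]], [[0, 0, -0.02], [0, 0, 0]], [[0, 0, -0.06], [0, 0, 0]], [[0, 0, -0.12], [0, 0, 0]], [[0, 0, -0.2], [0, 0, 0]]], hand=1, force=40)

```text
t: 7.95
ee_pos: [531.7, -409.7, 70.8]
eef_rot: [0.796, 0.605, -0.0, -0.0]
wrist_force: [0.8, -0.3, -1.9]
gripper_width: 26.6
finger_force: 39.6
```

Run:
```python
from h import *
im={n:robot.read_camera(n) for n in CAL}
s=robot.state();print(s["t"],s["ee_pos"],phi(),s["gripper_width"],s["finger_force"],s["wrist_force"])
C=[cv2.resize(im["top"][150:250,380:480],(400,400)),cv2.resize(im["scene"][100:200,205:305],(400,400),interpolation=cv2.INTER_CUBIC)]
cv2.imwrite("pics/c5.png",np.hstack(C)[:,:,::-1])
```

```text
8.05 [ 532.59705128 -410.63590372   72.89572394] -0.27022884243347906 26.81538374254039 39.62356388568878 [ 0.41481835  0.19374976 -0.61812725]
```

View pics/c5.png

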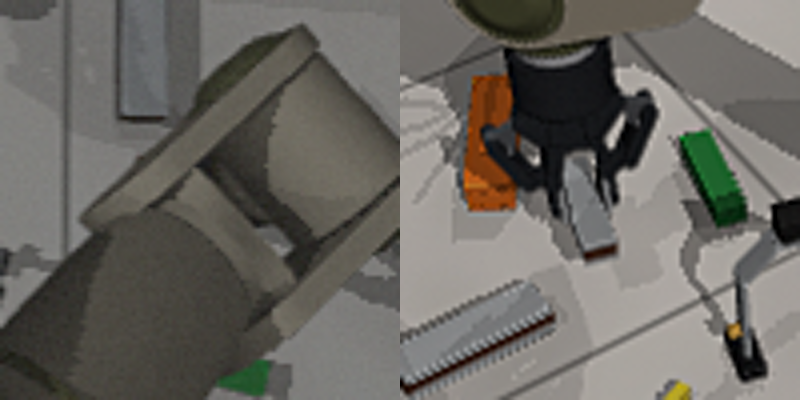

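The harmonica is held: width 26.6 mm, and scene (254,155) shows it clear of the ledge.

Run:
```python
from h import *
rel((532,-410,200,-.27),(511,-180,200,-.27),(491,74,200,.045))
```

```text
([0.0, -0.001, -0.508], [0.001, 0.001, -0.0])
([0.865, -0.327, -0.512], [0.001, 0.001, -0.0])
([1.822, -0.676, -0.516], [0.001, 0.001, -0.1])
```

>>> send_rows(moves=[[[0, 0, -0.12], [0, 0, 0]], [[0, 0, -0.26], [0, 0, 0]], [[0.04, -0.01, -0.4], [0, 0, 0]], [[0.12, -0.04, -0.5], [0, 0, 0]], [[0.24, -0.08, -0.52], [0, 0, 0]], [[0.38, -0.14, -0.52], [0, 0, 0]], [[0.52, -0.19, -0.52], [0, 0, 0]], [[0.68, -0.25, -0.52], [0, 0, 0]], [[0.82, -0.3, -0.52], [0, 0, 0]], [[0.92, -0.34, -0.52], [0, 0, 0]]])

```text
t: 9.3
ee_pos: [510.8, -163.8, 199.7]
eef_rot: [0.796, 0.606, -0.0, -0.0]
wrist_force: [-0.9, 0.4, -0.3]
gripper_width: 26.9
finger_force: 39.6
```

>>> send_rows(moves=[[[0.1, -0.04, 0], [0, 0, -0.01]], [[0.22, -0.08, 0], [0, 0, -0.03]], [[0.36, -0.14, 0], [0, 0, -0.05]], [[0.5, -0.19, 0], [0, 0, -0.07]], [[0.64, -0.24, 0], [0, 0, -0.09]], [[0.76, -0.28, 0], [0, 0, -0.1]], [[0.85, -0.32, 0], [0, 0, -0.1]], [[0.89, -0.335, 0], [0, 0, -0.1]], [[0.9, -0.335, 0], [0, 0, -0.1]], [[0.9, -0.335, 0], [0, 0, -0.1]]])

```text
t: 10.55
ee_pos: [490.8, 73.2, 199.7]
eef_rot: [0.692, 0.722, -0.0, 0.0]
wrist_force: [0.4, -0.8, -0.8]
gripper_width: 26.8
finger_force: 39.6
```

Run:
```python
from h import *
s=robot.state();print(s["t"],s["ee_pos"],phi(),s["joint_pos"].round(2))
rel((491,74,60,.045),(491,74,23,.045))
m=best("scene","harmonica",proj("scene",s["ee_pos"])[0],25)
print(proj("scene",s["ee_pos"])); 
if m is not None:
  w=np.argwhere(m>0);print(w.min(0),w.max(0),m.sum())
  for z in (183,):
    print(fit({"scene":m},HARM,[*s["ee_pos"][:2],z,.045],(0,1,3)))
im=robot.read_camera("scene")
```

```text
10.55 [490.82310251  73.2199212  199.74211328] 0.04339182242773036 [-0.09  0.33  1.52 -0.    1.3  -0.13]
([0.003, 0.001, 0.559], [-0.0, 0.0, -0.001])
([0.003, 0.001, 0.707], [-0.0, 0.0, -0.001])
[[362.23557639 225.53248677]]
```

>>> send_rows(moves=[[[0, 0, 0.08], [0, 0, 0]], [[0, 0, 0.18], [0, 0, 0]], [[0, 0, 0.28], [0, 0, 0]], [[0, 0, 0.38], [0, 0, 0]], [[0, 0, 0.47], [0, 0, 0]], [[0, 0, 0.54], [0, 0, 0]], [[0, 0, 0.6], [0, 0, 0]], [[0, 0, 0.64], [0, 0, 0]], [[0, 0, 0.67], [0, 0, 0]], [[0, 0, 0.69], [0, 0, 0]]])

```text
t: 11.9
ee_pos: [490.8, 73.6, 27.2]
eef_rot: [0.691, 0.722, 0.0, 0.0]
wrist_force: [0.0, 0.8, -0.8]
gripper_width: 26.8
finger_force: 39.6
```

>>> send_rows(moves=[[[0, 0, 0.004], [0, 0, 0]], [[0, 0, 0.008], [0, 0, 0]], [[0, 0, 0.012], [0, 0, 0]], [[0, 0, 0.014], [0, 0, 0]], [[0, 0, 0.016], [0, 0, 0]], [[0, 0, 0.018], [0, 0, 0]], [[0, 0, 0.018], [0, 0, 0]], [[0, 0, 0.018], [0, 0, 0]], [[0, 0, 0.018], [0, 0, 0]], [[0, 0, 0.018], [0, 0, 0]]])

```text
t: 13.15
ee_pos: [490.8, 73.8, 24.5]
eef_rot: [0.691, 0.723, 0.0, 0.001]
wrist_force: [-5.9, -0.6, 18.7]
gripper_width: 26.9
finger_force: 41.7
```

Run:
```python
from h import *
s=robot.state();print(s["t"],s["ee_pos"],phi(),s["joint_pos"].round(2),s["wrist_force"])
im=robot.read_camera("scene");cv2.imwrite("pics/c6.png",cv2.resize(im[190:310,290:430],(700,600),interpolation=cv2.INTER_CUBIC)[:,:,::-1])
```

```text
13.15 [490.77974641  73.79893729  24.46110021] 0.04418241864022783 [-0.09  0.57  1.73 -0.    0.84 -0.13] [-5.89750337 -0.59077034 18.6842463 ]
```

View pics/c6.png

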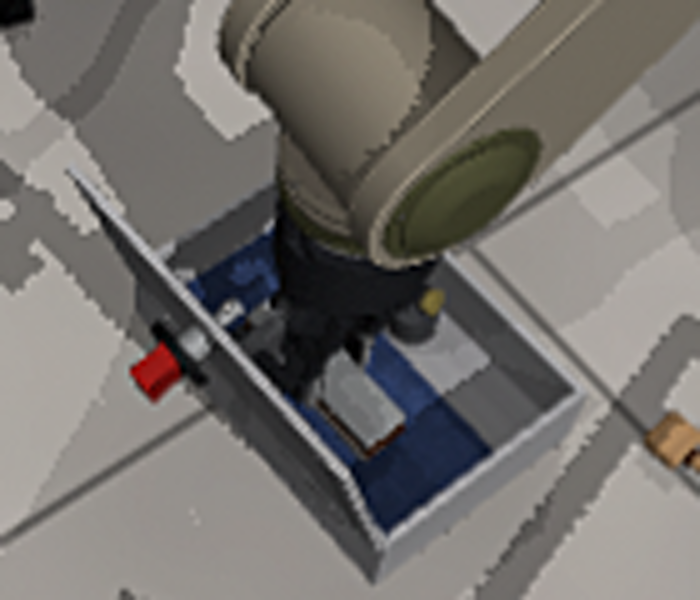

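The picture shows the harmonica lying in the bed (crop 365,400) behind the boss (410,320), and contact is felt at about 19 N. I'll ease off, release and rise.

>>> send_rows(moves=[[[0, 0, -0.003], [0, 0, 0]], [[0, 0, -0.006], [0, 0, 0]], [[0, 0, -0.006], [0, 0, 0]], [[0, 0, -0.006], [0, 0, 0]], [[0, 0, -0.006], [0, 0, 0]], [[0, 0, -0.006], [0, 0, 0]], [[0, 0, -0.006], [0, 0, 0]], [[0, 0, -0.006], [0, 0, 0]], [[0, 0, -0.006], [0, 0, 0]], [[0, 0, -0.006], [0, 0, 0]]])

```text
t: 14.45
ee_pos: [490.7, 73.8, 24.5]
eef_rot: [0.691, 0.722, 0.0, 0.0]
wrist_force: [-0.4, 0.1, 6.1]
gripper_width: 26.8
finger_force: 40.3
```

>>> send_rows(moves=[[[0, 0, 0], [0, 0, 0]], [[0, 0, 0], [0, 0, 0]], [[0, 0, 0], [0, 0, 0]], [[0, 0, -0.02], [0, 0, 0]], [[0, 0, -0.08], [0, 0, 0]], [[0, 0, -0.18], [0, 0, 0]], [[0, 0, -0.32], [0, 0, 0]], [[0, 0, -0.5], [0, 0, 0]], [[0, 0, -0.7], [0, 0, 0]], [[0, 0, -0.88], [0, 0, 0]]], hand=-0.05)

```text
t: 15.7
ee_pos: [490.3, 73.8, 246.5]
eef_rot: [0.691, 0.722, 0.0, 0.0]
wrist_force: [0.2, -0.0, -0.4]
gripper_width: 45.4
finger_force: 0.0
```

Run:
```python
from h import *
s=robot.state();print(s["t"],s["ee_pos"],phi(),s["gripper_width"],s["wrist_force"],s["joint_pos"].round(2))
im=robot.read_camera("scene")
m=best("scene","harmonica",proj("scene",[491,74,20])[0],30)
if m is not None: print(m.sum(),fit({"scene":m},HARM,[491,74,5,.045],(0,1,3)))
print(best("scene","lid",(332,261)) is not None)
c,s_=np.cos(.045),np.sin(.045)
def W(x,y): return 474+c*x-s_*y,73.4+s_*x+c*y
# lid push: lateral offset, behind the edge
for x,y,z in((150,-60,240),(150,-60,165),(115,-60,165)):
    X=W(x,y);print(X);rel((*X,z,.045+np.pi/2),(*X,z,.045))
```

```text
15.7 [490.29035777  73.81017685 246.54371568] 0.043913532225463674 45.36565135632858 [ 0.17274063 -0.00714014 -0.38886279] [-0.09  0.28  1.44  0.    1.42 -0.13]
479.0 (array([4.93605441e+02, 7.36489439e+01, 5.00000000e+00, 7.66029246e-02]), np.float64(0.08399075269699097))
True
(np.float64(626.547239469436), np.float64(20.20846185477849))
([-0.238, 0.532, 0.029], [0.001, 0.001, -0.5])
([-0.238, 0.532, 0.029], [0.002, 0.0, -0.0])
(np.float64(626.547239469436), np.float64(20.20846185477849))
([-0.238, 0.53, 0.329], [0.001, 0.001, -0.5])
([-0.238, 0.53, 0.329], [0.002, 0.0, -0.0])
(np.float64(591.5826709897615), np.float64(18.63399336346039))
([-0.238, 0.39, 0.328], [0.001, 0.001, -0.5])
([-0.238, 0.39, 0.328], [0.002, 0.0, -0.0])
```

The harmonica lies flat at about (494,74), within the bed. Next I move behind the lid to one side of the knob and sweep it shut along the hinge arc.

>>> send_rows(moves=[[[-0.05, 0.08, -0.02], [0, 0, 0]], [[-0.1, 0.2, -0.02], [0, 0, 0]], [[-0.16, 0.33, -0.02], [0, 0, 0]], [[-0.22, 0.45, -0.02], [0, 0, 0]], [[-0.24, 0.54, -0.02], [0, 0, 0]], [[-0.24, 0.54, 0.02], [0, 0, 0]], [[-0.24, 0.54, 0.12], [0, 0, 0]], [[-0.24, 0.54, 0.22], [0, 0, 0]], [[-0.24, 0.54, 0.3], [0, 0, 0]], [[-0.24, 0.54, 0.325], [0, 0, 0]]], hand=1)

```text
t: 17.1
ee_pos: [626.4, 20.3, 161.1]
eef_rot: [0.691, 0.723, -0.001, -0.002]
wrist_force: [-0.4, 0.6, -0.0]
gripper_width: -0.2
finger_force: 0.0
```

>>> send_rows(moves=[[[0, -0.03, 0], [0, 0, 0]], [[0, -0.06, 0], [0, 0, 0]], [[0, -0.09, 0], [0, 0, 0]], [[0, -0.13, -0.01], [0, 0, 0]], [[0, -0.17, -0.015], [0, 0, 0]], [[0, -0.21, -0.02], [0, 0, 0]], [[0, -0.25, -0.025], [0, 0, 0]], [[0, -0.3, -0.025], [0, 0, 0]], [[0, -0.36, -0.02], [0, 0, 0]], [[0, -0.42, -0.01], [0, 0, 0]]])

```text
t: 18.35
ee_pos: [522.1, 15.2, 165.3]
eef_rot: [0.691, 0.722, -0.0, -0.0]
wrist_force: [1.0, -0.0, -1.0]
gripper_width: 0.3
finger_force: 0.5
```

Run:
```python
from h import *
s=robot.state();print(s["t"],s["ee_pos"],phi(),s["gripper_width"],s["wrist_force"],s["joint_pos"].round(2))
im=robot.read_camera("scene");cv2.imwrite("pics/c7.png",cv2.resize(im[170:310,270:430],(700,600),interpolation=cv2.INTER_CUBIC)[:,:,::-1])
```

```text
18.35 [522.099525    15.15361561 165.33302612] 0.0439293577516857 0.33804382344060946 [ 1.04382738 -0.04860128 -1.03841914] [-0.2   0.4   1.5  -0.    1.24 -0.24]
```

View pics/c7.png

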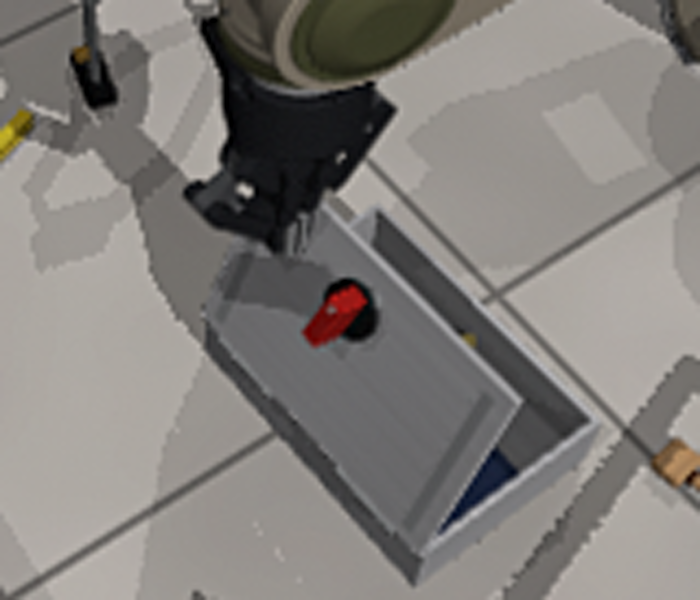

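The lid (crop 360,380) is about two thirds shut, with the fingers on its outer face beside the knob. I'll continue down.

>>> send_rows(moves=[[[0, -0.06, 0.01], [0, 0, 0]], [[0, -0.12, 0.045], [0, 0, 0]], [[0, -0.19, 0.096], [0, 0, 0]], [[0, -0.23, 0.145], [0, 0, 0]], [[0, -0.26, 0.195], [0, 0, 0]], [[0, -0.285, 0.25], [0, 0, 0]], [[0, -0.302, 0.304], [0, 0, 0]], [[0, -0.31, 0.36], [0, 0, 0]], [[0, -0.314, 0.395], [0, 0, 0]], [[0, -0.314, 0.408], [0, 0, 0]]])

```text
t: 19.65
ee_pos: [444.5, 11.7, 65.2]
eef_rot: [0.691, 0.723, -0.0, 0.0]
wrist_force: [-14.8, 1.3, 57.8]
gripper_width: 0.4
finger_force: 28.8
```

>>> send_rows(moves=[[[0, 0, 0], [0, 0, 0]], [[0, 0, -0.05], [0, 0, 0]], [[0, 0, -0.15], [0, 0, 0]], [[0, 0, -0.3], [0, 0, 0]], [[0, 0, -0.4], [0, 0, 0]], [[0, 0, -0.5], [0, 0, 0]], [[-0.15, 0, -0.5], [0, 0, 0]], [[-0.3, 0, -0.5], [0, 0, 0]], [[-0.5, 0, -0.5], [0, 0, 0]], [[-0.6, 0, -0.5], [0, 0, 0]]])

```text
t: 20.9
ee_pos: [451.3, -140.2, 188.7]
eef_rot: [0.692, 0.722, -0.0, 0.0]
wrist_force: [0.8, 0.1, 0.0]
gripper_width: 0.4
finger_force: 0.0
```

Run:
```python
from h import *
s=robot.state();print(s["t"],s["ee_pos"],phi(),s["gripper_width"],s["wrist_force"],s["joint_pos"].round(2))
im={n:robot.read_camera(n) for n in CAL}
red={}
for n in im:
    a=im[n].astype(int);r=((a[:,:,0]>90)&(a[:,:,1]<60)&(a[:,:,2]<60)).astype(np.uint8)
    u=proj(n,[429,71,85])[0].astype(int);w=np.zeros_like(r);w[u[1]-20:u[1]+20,u[0]-20:u[0]+20]=1;r*=w
    red[n]=r.astype(np.float32);q=np.argwhere(r);print(n,u,len(q),q.mean(0) if len(q) else 0)
BAR=[box(-18,18,-6,6,-20,0)]
print(fit(red,BAR,[429,71,92,0.05],(0,1,2,3),(6,6,5,.2)))
print(fit(red,BAR,[429,71,92,0.25],(0,1,2,3),(6,6,5,-.2)))
C=[cv2.resize(im["top"][170:250,220:310],(400,400),interpolation=cv2.INTER_CUBIC),cv2.resize(im["scene"][210:310,300:410],(400,400),interpolation=cv2.INTER_CUBIC)]
cv2.imwrite("pics/c8.png",np.hstack(C)[:,:,::-1])
```

```text
20.9 [ 451.29855901 -140.24174629  188.73660264] 0.042236125842626975 0.35040795136517866 [0.7865317  0.09073378 0.01422142] [-0.55  0.3   1.59 -0.    1.25 -0.59]
scene [375 238] 82 [238.90243902 376.18292683]
top [265 227] 43 [227.8372093  265.02325581]
(array([ 4.27164578e+02,  7.23956799e+01,  9.41309526e+01, -1.52980052e-02]), np.float64(0.33256199955940247))
(array([ 4.26625647e+02,  7.20016170e+01,  9.16243442e+01, -5.59753036e-02]), np.float64(0.3264099657535553))
```

View pics/c8.png

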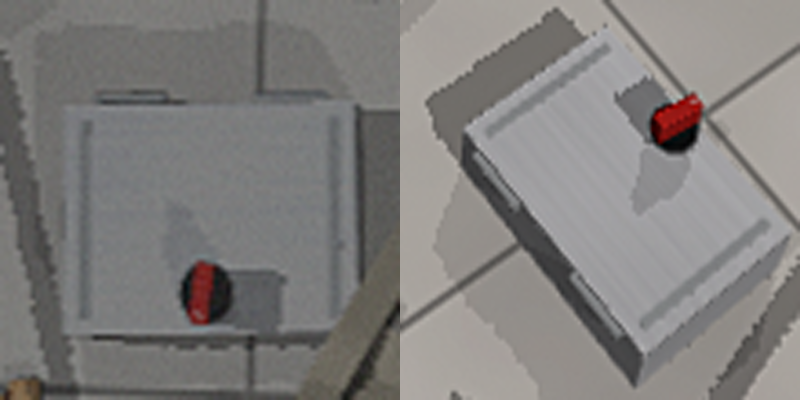

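The lid is shut, with its top at about z 54. The knob bar is at top-crop (203,292), about world (428,72), with its top at about 94 and its yaw about −0.06. I'll move over it with the jaws across the bar.

Run:
```python
from h import *
rel((428,72,188,1.51),(428,72,120,1.51))
```

```text
([0.852, -0.059, 0.002], [-0.0, 0.0, -0.468])
([0.852, -0.059, 0.274], [-0.0, 0.0, -0.468])
```

>>> send_rows(moves=[[[0.08, 0, 0], [0, 0, -0.05]], [[0.2, -0.01, 0], [0, 0, -0.1]], [[0.32, -0.02, 0], [0, 0, -0.15]], [[0.45, -0.03, 0], [0, 0, -0.2]], [[0.57, -0.04, 0], [0, 0, -0.25]], [[0.68, -0.05, 0], [0, 0, -0.3]], [[0.77, -0.059, 0.02], [0, 0, -0.35]], [[0.83, -0.059, 0.06], [0, 0, -0.4]], [[0.852, -0.059, 0.12], [0, 0, -0.45]], [[0.852, -0.059, 0.2], [0, 0, -0.468]]], hand=-0.2)

```text
t: 22.25
ee_pos: [426.8, 75.3, 138.5]
eef_rot: [0.026, 1.0, 0.0, 0.0]
wrist_force: [0.4, -0.0, -0.9]
gripper_width: 51.3
finger_force: 0.0
```

Run:
```python
from h import *
s=robot.state();print(s["t"],s["ee_pos"],phi(),s["gripper_width"],s["joint_pos"].round(2))
rel((428,72,88,1.51))
```

```text
22.25 [426.78897268  75.3357215  138.49555542] 1.5188779761187503 51.25437971352762 [-0.1   0.3   1.77  0.    1.07 -1.62]
([-0.005, -0.013, 0.202], [0.0, 0.0, 0.003])
```

>>> send_rows(moves=[[[0, 0, 0.03], [0, 0, 0]], [[0, 0, 0.07], [0, 0, 0]], [[0, 0, 0.11], [0, 0, 0]], [[0, 0, 0.15], [0, 0, 0]], [[0, 0, 0.18], [0, 0, 0]], [[0, 0, 0.2], [0, 0, 0]], [[0, 0, 0.202], [0, 0, 0]], [[0, 0, 0.202], [0, 0, 0]], [[0, 0, 0.202], [0, 0, 0]], [[0, 0, 0.202], [0, 0, 0]]])

```text
t: 23.5
ee_pos: [427.4, 74.0, 88.2]
eef_rot: [0.028, 1.0, -0.0, 0.0]
wrist_force: [-0.9, -0.1, 0.2]
gripper_width: 51.6
finger_force: 0.0
```

>>> send_rows(moves=[[[0, 0, 0], [0, 0, 0]], [[0, 0, 0], [0, 0, 0]], [[0, 0, 0], [0, 0, 0]], [[0, 0, 0], [0, 0, 0]], [[0, 0, 0], [0, 0, 0]], [[0, 0, 0], [0, 0, 0]], [[0, 0, 0], [0, 0, 0]], [[0, 0, 0], [0, 0, 0]], [[0, 0, 0], [0, 0, 0]], [[0, 0, 0], [0, 0, 0]]], hand=1, force=60)

```text
t: 24.75
ee_pos: [427.6, 72.7, 88.4]
eef_rot: [0.028, 1.0, -0.001, 0.0]
wrist_force: [-1.2, -10.3, 2.5]
gripper_width: 10.6
finger_force: 63.0
```

Run:
```python
from h import *
s=robot.state();print(s["t"],s["ee_pos"],phi(),s["gripper_width"],s["finger_force"],s["wrist_force"],s["moment"])
```

```text
24.75 [427.58703321  72.71314175  88.3873777 ] 1.5147718442798828 10.552060485983937 62.99975395202637 [ -1.21224543 -10.25029607   2.49783721] [-1.68371668  0.20071598 -0.0041813 ]
```

>>> send_rows(moves=[[[0, -0.004, 0.006], [0, 0, 0]], [[0, -0.004, 0.014], [0, 0, 0]], [[0, -0.004, 0.022], [0, 0, 0]], [[0, -0.004, 0.03], [0, 0, 0]], [[0, -0.004, 0.038], [0, 0, 0]], [[0, -0.004, 0.046], [0, 0, 0]], [[0, -0.004, 0.05], [0, 0, 0]], [[0, -0.004, 0.054], [0, 0, 0]], [[0, -0.004, 0.056], [0, 0, 0]], [[0, -0.004, 0.056], [0, 0, 0]]])

```text
t: 26.0
ee_pos: [427.7, 72.5, 76.0]
eef_rot: [0.028, 1.0, -0.001, 0.001]
wrist_force: [-7.2, -5.7, 30.7]
gripper_width: 10.1
finger_force: 66.6
```

Run:
```python
from h import *
s=robot.state();print(s["t"],s["ee_pos"],phi(),s["gripper_width"],s["finger_force"],s["wrist_force"],s["moment"])
```

```text
26.0 [427.74548855  72.51395843  75.96373316] 1.5147766521675097 10.119369008686515 66.64923191070557 [-7.20264073 -5.70795611 30.70160285] [-0.94341127  1.29287719 -0.03576018]
```

The knob has gone down 12.4 mm and bottomed, with 31 N felt. Now I turn it clockwise (positive about tool z) while keeping it down.

>>> send_rows(moves=[[[0, 0, 0], [0, 0, 0.05]], [[0, 0, 0], [0, 0, 0.1]], [[0, 0, 0], [0, 0, 0.15]], [[0, 0, 0], [0, 0, 0.2]], [[0, 0, 0], [0, 0, 0.25]], [[0, 0, 0], [0, 0, 0.3]], [[0, 0, 0], [0, 0, 0.34]], [[0, 0, 0], [0, 0, 0.37]], [[0, 0, 0], [0, 0, 0.39]], [[0, 0, 0], [0, 0, 0.4]]])

```text
t: 27.25
ee_pos: [427.7, 72.0, 76.0]
eef_rot: [0.611, 0.792, -0.0, 0.002]
wrist_force: [-8.2, -10.5, 30.8]
gripper_width: 10.4
finger_force: 66.6
```

Run:
```python
from h import *
s=robot.state();print(s["t"],s["ee_pos"],phi(),s["gripper_width"],s["finger_force"],s["wrist_force"],s["moment"],s["joint_pos"].round(3))
```

```text
27.25 [427.73253344  72.03510574  75.95012396] 0.25730698003252667 10.436823265013036 66.6451370716095 [ -8.20688822 -10.54201404  30.79214166] [-1.75188396  1.29535342  0.03528778] [-0.106  0.403  1.853 -0.003  0.883 -0.361]
```

>>> send_rows(moves=[[[0, 0, 0], [0, 0, 0.01]], [[0, 0, 0], [0, 0, 0.02]], [[0, 0, 0], [0, 0, 0.03]], [[0, 0, 0], [0, 0, 0.04]], [[0, 0, 0], [0, 0, 0.05]], [[0, 0, 0], [0, 0, 0.055]], [[0, 0, 0], [0, 0, 0.06]], [[0, 0, 0], [0, 0, 0.06]], [[0, 0, 0], [0, 0, 0.06]], [[0, 0, 0], [0, 0, 0.06]]])

```text
t: 28.5
ee_pos: [427.7, 72.0, 76.0]
eef_rot: [0.68, 0.733, -0.001, 0.002]
wrist_force: [-8.0, -9.3, 31.0]
gripper_width: 10.7
finger_force: 81.3
```

Run:
```python
from h import *
s=robot.state();print(s["t"],s["ee_pos"],phi(),s["gripper_width"],s["finger_force"],s["wrist_force"],s["moment"],s["joint_pos"].round(3))
```

```text
28.5 [427.69462396  71.97418252  75.97619002] 0.07448422951359847 10.659587679499078 81.27873966644984 [-7.9715838  -9.28533502 31.04110823] [-1.69418985  1.26802227  1.64792831] [-0.106  0.403  1.853 -0.005  0.883 -0.177]
```

The stop is reached: 1.65 N m about the knob, φ=0.074, so the bar is now across the case. I'll release it and rise.

>>> send_rows(moves=[[[0, 0, 0], [0, 0, 0]], [[0, 0, 0], [0, 0, 0]], [[0, 0, 0], [0, 0, 0]], [[0, 0, 0], [0, 0, 0]], [[0, 0, -0.03], [0, 0, 0]], [[0, 0, -0.1], [0, 0, 0]], [[0, 0, -0.2], [0, 0, 0]], [[0, 0, -0.34], [0, 0, 0]], [[0, 0, -0.5], [0, 0, 0]], [[0, 0, -0.6], [0, 0, 0]]], hand=-0.2)

```text
t: 29.75
ee_pos: [427.3, 73.0, 226.4]
eef_rot: [0.682, 0.731, 0.001, 0.001]
wrist_force: [0.3, -0.0, -0.5]
gripper_width: 51.0
finger_force: 0.0
```

Run:
```python
from h import *
s=robot.state();print(s["t"],s["ee_pos"],phi(),s["gripper_width"],s["joint_pos"].round(2))
im={n:robot.read_camera(n) for n in CAL}
a=im["scene"].astype(int);r=((a[:,:,0]>90)&(a[:,:,1]<60)&(a[:,:,2]<60)).astype(np.float32)
w=np.zeros_like(r);u=proj("scene",[428,72,80])[0].astype(int);w[u[1]-20:u[1]+20,u[0]-20:u[0]+20]=1;r*=w
BAR=[box(-18,18,-6,6,-20,0)];print(r.sum())
for h in(81,93): print(h,fit({"scene":r},BAR,[428,72,h,-1.4],(3,)),fit({"scene":r},BAR,[428,72,h,-1.4],(2,3)))
# holder check and rail fit
mp={"scene":best("scene","holder_pad",(308,159),20)};print(None if mp["scene"] is None else np.argwhere(mp["scene"]>0).mean(0))
HP=(435.5,-241)
rel((HP[0],HP[1],215,1.32),(HP[0],HP[1],215,1.32-np.pi))
# rail bar: centreline pixels in each view from the rail mask near predicted bar
for n in CAL:
    m=best(n,"rail",(466,330) if n=="scene" else (158,224),30)
    if m is None: print(n,"no rail");continue
    w=np.argwhere(m>0);print(n,m.sum(),w.min(0),w.max(0))
cv2.imwrite("pics/c9.png",np.hstack([cv2.resize(im["top"][140:290,120:220],(400,600)),cv2.resize(im["scene"][200:400,380:520],(400,600),interpolation=cv2.INTER_CUBIC)])[:,:,::-1])
cv2.imwrite("pics/raw_scene9.png",im["scene"][:,:,::-1]);cv2.imwrite("pics/raw_top9.png",im["top"][:,:,::-1])
```

```text
29.75 [427.31469486  73.03648153 226.36901143] 0.06905083782904393 50.9919029365485 [-0.11  0.19  1.63  0.    1.32 -0.17]
52.0
81 (array([428.       ,  72.       ,  81.       ,  -1.2546875]), np.float64(0.5648975372314453)) (array([428.        ,  72.        ,  82.2109375 ,  -1.32792969]), np.float64(0.5611814260482788))
93 (array([428.       ,  72.       ,  93.       ,  -1.6015625]), np.float64(0.5788923501968384)) (array([428.        ,  72.        ,  82.68948364,  -1.36677322]), np.float64(0.5607180595397949))
[168.43298969 304.23269514]
([-1.255, -0.055, 0.04], [0.001, 0.001, -0.398])
([-1.255, -0.055, 0.04], [0.001, -0.001, 0.602])
scene 1789.0 [281 403] [399 501]
top 1330.0 [165 139] [272 190]
```

View pics/c9.png

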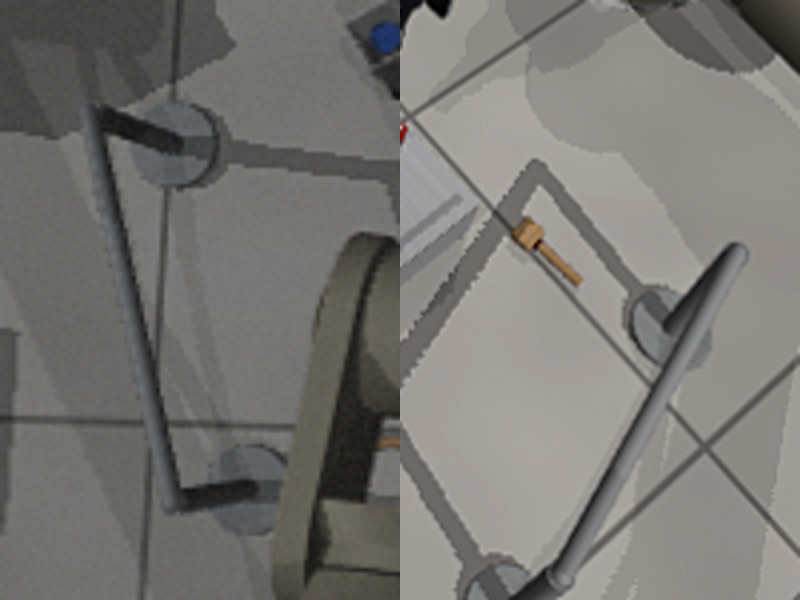

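The top crop shows the bar from (92,108) to (173,505), and the scene crop from (738,250) to (562,578). The bar is clear of everything. From here I work from numbers only, with no more pictures.

Run:
```python
from h import *
A=tri((498.3-.5,283.3-.5),(163.25-.5,266.25-.5));B=tri((436.7-.5,392.7-.5),(143-.5,167-.5))
print("ends",A,B,np.linalg.norm(A-B),"mid",(A+B)/2,"ang",np.arctan2(*(B-A)[:2][::-1]))
# refine: bright/grey bar centreline edges per view, by local profile across the bar
im={n:cv2.imread(f"pics/raw_{n}9.png",0).astype(np.float32) for n in CAL}
L={}
for n,(p,q) in {"scene":((498,283),(436.5,392.5)),"top":((163,266),(143,167))}.items():
    p=np.array(p)-.5;q=np.array(q)-.5;d=(q-p)/np.linalg.norm(q-p);nn=np.array([-d[1],d[0]]);o=np.arange(-7,7.01,.25);cs=[]
    for f in np.linspace(.15,.85,60):
        c=p+f*(q-p);g=c+o[:,None]*nn
        v=cv2.remap(im[n],g[:,0].astype(np.float32)[None],g[:,1].astype(np.float32)[None],cv2.INTER_LINEAR)[0]
        gr=np.gradient(cv2.GaussianBlur(v[None],(0,0),2)[0]);i=np.argmin(gr);j=np.argmax(gr);cs.append((f,o[i],o[j]))
    cs=np.array(cs);print(n,"edges med",np.median(cs[:,1:],0),"std",cs[:,1:].std(0))
    L[n]=(p,q,nn,cs)
```

```text
ends [314.90988658 340.30560191 152.76809003] [588.97259346 417.51429041 152.88516938] 284.73068431148334 mid [451.94124002 378.90994616 152.82662971] ang 0.27460207548855514
scene edges med [1.25 3.75] std [0.28565228 2.05659508]
top edges med [0.25 2.5 ] std [1.94051736 0.61592016]
```

>>> send_rows(moves=[[[-0.06, 0, 0], [0, 0, 0]], [[-0.16, 0, 0], [0, 0, 0]], [[-0.28, 0, 0], [0, 0, 0]], [[-0.4, 0, 0], [0, 0, 0]], [[-0.5, 0, 0], [0, 0, 0]], [[-0.5, 0, 0], [0, 0, -0.05]], [[-0.5, 0, 0], [0, 0, -0.1]], [[-0.5, 0, 0], [0, 0, -0.15]], [[-0.5, 0, 0], [0, 0, -0.2]], [[-0.5, 0, 0], [0, 0, -0.25]]], hand=-0.3)

```text
t: 31.25
ee_pos: [435.5, -52.5, 223.3]
eef_rot: [0.348, 0.937, -0.0, -0.001]
wrist_force: [0.2, -0.6, 0.0]
gripper_width: 55.7
finger_force: 0.0
```

Run:
```python
from h import *
s=robot.state();print(s["t"],s["ee_pos"],phi(),s["joint_pos"].round(2))
im={n:robot.read_camera(n) for n in CAL};mp={}
for n,cc in(("scene",(306,155)),("top",(372,229))):
    dark=(im[n].max(2)<60).astype(np.uint8);k,lab=cv2.connectedComponents(dark)
    ids=lab[cc[1]-3:cc[1]+4,cc[0]-3:cc[0]+4];i=np.bincount(ids[ids>0]).argmax() if (ids>0).any() else 0
    m=(lab==i).astype(np.float32);w=np.argwhere(m>0);print(n,m.sum(),w.min(0),w.max(0))
    if 100<m.sum()<250: mp[n]=m
q,f=fit(mp,PAD,[435.5,-241,0,-.25],(0,1,3));print("pad",q.round(3),round(f,3))
HP=q
rel((HP[0],HP[1],215,q[3]+np.pi/2),(435.5,-241,215,1.32))
```

```text
31.25 [435.48857674 -52.51654365 223.2956676 ] 0.85911483311872 [-0.39  0.2   1.62 -0.    1.32 -1.25]
scene 172.0 [148 298] [161 314]
top 142.0 [219 368] [236 380]
pad [ 4.35946e+02 -2.38697e+02  0.00000e+00 -2.70000e-01] 0.172
([-0.49, -0.561, 0.033], [-0.0, -0.0, -0.142])
([-0.495, -0.569, 0.033], [-0.0, -0.0, -0.148])
```

>>> send_rows(moves=[[[-0.05, -0.06, 0], [0, 0, -0.02]], [[-0.13, -0.15, 0], [0, 0, -0.05]], [[-0.22, -0.26, 0], [0, 0, -0.08]], [[-0.32, -0.37, 0], [0, 0, -0.11]], [[-0.41, -0.47, 0], [0, 0, -0.145]], [[-0.47, -0.54, 0.02], [0, 0, -0.145]], [[-0.492, -0.565, 0.04], [0, 0, -0.145]], [[-0.492, -0.565, 0.08], [0, 0, -0.145]], [[-0.492, -0.565, 0.08], [0, 0, -0.145]], [[-0.492, -0.565, 0.08], [0, 0, -0.145]]])

```text
t: 32.6
ee_pos: [436.0, -238.3, 204.2]
eef_rot: [0.13, 0.992, -0.0, 0.0]
wrist_force: [-0.4, 0.9, 0.3]
gripper_width: 55.5
finger_force: 0.0
```

Run:
```python
from h import *
s=robot.state();print(s["t"],s["ee_pos"],phi(),s["joint_pos"].round(2))
rel((435.7,-240,141,1.31))
```

```text
32.6 [ 435.98162241 -238.30760737  204.23153697] 1.3105023695085107 [-0.74  0.32  1.51  0.    1.31 -2.05]
([-0.001, -0.007, 0.253], [0.0, 0.0, 0.0])
```

>>> send_rows(moves=[[[0, -0.004, 0.03], [0, 0, 0]], [[0, -0.004, 0.07], [0, 0, 0]], [[0, -0.004, 0.11], [0, 0, 0]], [[0, -0.004, 0.15], [0, 0, 0]], [[0, -0.004, 0.19], [0, 0, 0]], [[0, -0.004, 0.22], [0, 0, 0]], [[0, -0.004, 0.24], [0, 0, 0]], [[0, -0.004, 0.253], [0, 0, 0]], [[0, -0.004, 0.253], [0, 0, 0]], [[0, -0.004, 0.253], [0, 0, 0]]])

```text
t: 33.85
ee_pos: [435.7, -240.1, 141.1]
eef_rot: [0.13, 0.992, -0.0, 0.0]
wrist_force: [-0.3, 0.0, -1.4]
gripper_width: 55.5
finger_force: 0.0
```

>>> send_rows(moves=[[[0, 0, 0], [0, 0, 0]], [[0, 0, 0], [0, 0, 0]], [[0, 0, 0], [0, 0, 0]], [[0, 0, 0], [0, 0, 0]], [[0, 0, 0], [0, 0, 0]], [[0, 0, 0], [0, 0, 0]], [[0, 0, 0], [0, 0, 0]], [[0, 0, 0], [0, 0, 0]], [[0, 0, 0], [0, 0, 0]], [[0, 0, 0], [0, 0, 0]]], hand=1, force=60)

```text
t: 35.1
ee_pos: [435.8, -240.1, 141.2]
eef_rot: [0.13, 0.992, -0.0, 0.0]
wrist_force: [1.1, 1.0, 4.6]
gripper_width: 23.0
finger_force: 60.7
```

Run:
```python
from h import *
s=robot.state();print(s["t"],s["ee_pos"],phi(),s["joint_pos"].round(2),s["gripper_width"],s["finger_force"],s["wrist_force"],s["moment"])
```

```text
35.1 [ 435.84952708 -240.10560737  141.22458331] 1.3098947994891104 [-0.74  0.39  1.6   0.    1.15 -2.05] 23.001655264485063 60.656046867370605 [1.07250887 1.0093781  4.6339806 ] [ 0.06293255 -0.04892217 -0.05611506]
```

The pad is gripped (23.0 mm wide). I'll lift it and carry it high towards the rail.

>>> send_rows(moves=[[[0, 0, -0.03], [0, 0, 0]], [[0, 0, -0.08], [0, 0, 0]], [[0, 0, -0.16], [0, 0, 0]], [[0, 0, -0.26], [0, 0, 0]], [[0, 0, -0.36], [0, 0, 0]], [[0, 0, -0.46], [0, 0, 0]], [[0, 0, -0.56], [0, 0, 0]], [[0, 0, -0.66], [0, 0, 0]], [[0, 0, -0.74], [0, 0, 0]], [[0, 0, -0.78], [0, 0, 0]]])

```text
t: 36.35
ee_pos: [435.5, -239.9, 337.2]
eef_rot: [0.13, 0.992, -0.0, 0.001]
wrist_force: [-0.7, -0.4, -1.9]
gripper_width: 22.4
finger_force: 59.9
```

>>> send_rows(moves=[[[0.01, 0.04, 0], [0, 0, 0]], [[0.03, 0.11, 0], [0, 0, 0]], [[0.06, 0.22, 0], [0, 0, 0]], [[0.09, 0.34, 0], [0, 0, 0]], [[0.12, 0.46, 0], [0, 0, 0]], [[0.15, 0.58, 0], [0, 0, 0]], [[0.18, 0.7, 0], [0, 0, 0]], [[0.21, 0.82, 0], [0, 0, 0]], [[0.24, 0.93, 0], [0, 0, 0]], [[0.26, 0.97, 0], [0, 0, 0]]])

```text
t: 37.6
ee_pos: [434.5, 13.0, 335.4]
eef_rot: [0.129, 0.992, 0.0, -0.001]
wrist_force: [0.1, 0.0, -1.9]
gripper_width: 22.7
finger_force: 59.8
```

Run:
```python
from h import *
s=robot.state();print(s["t"],s["ee_pos"],phi(),s["joint_pos"].round(2),s["gripper_width"],s["wrist_force"])
rel((452,378.5,335,.275),(445,200,335,.9))
```

```text
37.6 [434.49317281  13.03874907 335.37464314] 1.3123173041214653 [-0.24  0.12  1.39  0.    1.63 -1.56] 22.707381362154948 [ 0.09300673  0.03909884 -1.92567426]
([0.306, 1.431, 0.002], [-0.0, -0.0, 0.33])
([0.151, 0.734, 0.002], [-0.0, -0.0, 0.131])
```

>>> send_rows(moves=[[[0.01, 0.04, 0], [0, 0, 0.02]], [[0.03, 0.11, 0], [0, 0, 0.05]], [[0.05, 0.22, 0], [0, 0, 0.09]], [[0.08, 0.34, 0], [0, 0, 0.13]], [[0.1, 0.46, 0], [0, 0, 0.17]], [[0.13, 0.58, 0], [0, 0, 0.21]], [[0.15, 0.69, 0], [0, 0, 0.25]], [[0.17, 0.79, 0], [0, 0, 0.29]], [[0.19, 0.86, 0], [0, 0, 0.32]], [[0.2, 0.9, 0], [0, 0, 0.33]]])

```text
t: 38.85
ee_pos: [444.5, 242.1, 335.3]
eef_rot: [0.605, 0.797, -0.0, -0.0]
wrist_force: [0.5, 0.5, -1.4]
gripper_width: 22.9
finger_force: 59.8
```

Run:
```python
from h import *
s=robot.state();print(s["t"],s["ee_pos"],phi(),s["joint_pos"].round(2),s["gripper_width"],s["wrist_force"])
rel((452,378.5,335,.275))
```

```text
38.85 [444.54771957 242.06862468 335.30686084] 0.2722039297465793 [ 0.26  0.25  1.22 -0.    1.67 -0.01] 22.940592403861306 [ 0.47061903  0.49204593 -1.37055547]
([0.518, 0.175, 0.001], [-0.0, 0.0, -0.001])
```

>>> send_rows(moves=[[[0.03, 0.01, 0], [0, 0, 0]], [[0.08, 0.03, 0], [0, 0, 0]], [[0.16, 0.05, 0], [0, 0, 0]], [[0.25, 0.08, 0], [0, 0, 0]], [[0.34, 0.11, 0], [0, 0, 0]], [[0.42, 0.14, 0], [0, 0, 0]], [[0.48, 0.16, 0], [0, 0, 0]], [[0.51, 0.17, 0], [0, 0, 0]], [[0.513, 0.173, 0], [0, 0, 0]], [[0.513, 0.173, 0], [0, 0, 0]]])

```text
t: 40.1
ee_pos: [452.2, 376.1, 335.9]
eef_rot: [0.604, 0.797, -0.0, 0.0]
wrist_force: [0.3, 0.0, -0.3]
gripper_width: 22.4
finger_force: 59.8
```

Run:
```python
from h import *
s=robot.state();print(s["t"],s["ee_pos"],phi(),s["joint_pos"].round(2),s["gripper_width"],s["wrist_force"])
# check feet position relative to bar in scene view: dark pixels vs predicted holder pose
im=robot.read_camera("scene");p=[*s["ee_pos"][:2],s["ee_pos"][2]-141,phi()-np.pi/2]
for k,B in zip(("foot-","foot+"),HOLD[1:]):
    uv=proj("scene",place(B,p));c=uv.mean(0);x0,y0=(c-18).astype(int)
    d=(im[y0:y0+36,x0:x0+36].max(2)<60);w=np.argwhere(d);pm=render("scene",[B],p)
    print(k,c.round(1),"dark centroid",(w.mean(0)[::-1]+[x0,y0]).round(1) if len(w) else None,len(w),pm.sum())
rel((452,378.5,335,.275),(452,378.5,190,.275))
```

```text
40.1 [452.17648135 376.12632318 335.92022525] 0.2727543790072221 [ 0.49  0.41  0.99 -0.    1.74  0.22] 22.402658138440966 [ 0.27220482  0.00441328 -0.30036022]
foot- [501.6 340.5] dark centroid [501.5 340.5] 335 396.375
foot+ [453.4 307.8] dark centroid [453.2 309.2] 223 320.9375
([0.009, 0.002, 0.004], [0.0, 0.0, -0.001])
([0.009, 0.002, 0.584], [0.0, 0.0, -0.001])
```

Both feet project where I predicted, astride the bar. Lowering.

>>> send_rows(moves=[[[0.004, 0, 0.03], [0, 0, 0]], [[0.004, 0, 0.08], [0, 0, 0]], [[0.004, 0, 0.15], [0, 0, 0]], [[0.004, 0, 0.23], [0, 0, 0]], [[0.004, 0, 0.31], [0, 0, 0]], [[0.004, 0, 0.39], [0, 0, 0]], [[0.004, 0, 0.46], [0, 0, 0]], [[0.004, 0, 0.52], [0, 0, 0]], [[0.004, 0, 0.56], [0, 0, 0]], [[0.004, 0, 0.58], [0, 0, 0]]])

```text
t: 41.4
ee_pos: [451.8, 377.5, 190.3]
eef_rot: [0.604, 0.797, -0.0, -0.0]
wrist_force: [-0.6, -0.7, -1.2]
gripper_width: 22.9
finger_force: 59.8
```

>>> send_rows(moves=[[[0, 0, 0.005], [0, 0, 0]], [[0, 0, 0.01], [0, 0, 0]], [[0, 0, 0.015], [0, 0, 0]], [[0, 0, 0.02], [0, 0, 0]], [[0, 0, 0.025], [0, 0, 0]], [[0, 0, 0.028], [0, 0, 0]], [[0, 0, 0.03], [0, 0, 0]], [[0, 0, 0.03], [0, 0, 0]], [[0, 0, 0.03], [0, 0, 0]], [[0, 0, 0.03], [0, 0, 0]]])

```text
t: 42.65
ee_pos: [451.8, 377.5, 183.4]
eef_rot: [0.604, 0.797, 0.0, 0.0]
wrist_force: [0.4, -0.0, -1.9]
gripper_width: 22.8
finger_force: 59.8
```

Run:
```python
from h import *
s=robot.state();print(s["t"],s["ee_pos"],phi(),s["gripper_width"],s["wrist_force"],s["moment"])
```

```text
42.65 [451.82651101 377.50985881 183.35614989] 0.2732270142705168 22.84162893553209 [ 0.37470823 -0.02792848 -1.90881641] [ 0.05564007 -0.05468119 -0.02373826]
```

Not touching yet, so I go slowly further.

>>> send_rows(moves=[[[0, 0, 0.003], [0, 0, 0]], [[0, 0, 0.006], [0, 0, 0]], [[0, 0, 0.008], [0, 0, 0]], [[0, 0, 0.01], [0, 0, 0]], [[0, 0, 0.012], [0, 0, 0]], [[0, 0, 0.012], [0, 0, 0]], [[0, 0, 0.012], [0, 0, 0]], [[0, 0, 0.012], [0, 0, 0]], [[0, 0, 0.012], [0, 0, 0]], [[0, 0, 0.012], [0, 0, 0]]])

```text
t: 43.9
ee_pos: [451.8, 377.5, 181.1]
eef_rot: [0.604, 0.797, 0.0, 0.0]
wrist_force: [-2.4, -0.6, 4.8]
gripper_width: 22.6
finger_force: 60.8
```

Light contact (about 5 N). Release, wait, then rise straight up.

>>> send_rows(moves=[[[0, 0, 0], [0, 0, 0]], [[0, 0, 0], [0, 0, 0]], [[0, 0, 0], [0, 0, 0]], [[0, 0, 0], [0, 0, 0]], [[0, 0, -0.02], [0, 0, 0]], [[0, 0, -0.06], [0, 0, 0]], [[0, 0, -0.12], [0, 0, 0]], [[0, 0, -0.2], [0, 0, 0]], [[0, 0, -0.28], [0, 0, 0]], [[0, 0, -0.36], [0, 0, 0]]], hand=-0.1)

```text
t: 45.15
ee_pos: [451.8, 377.5, 272.2]
eef_rot: [0.604, 0.797, 0.001, 0.0]
wrist_force: [-0.0, 0.6, 0.0]
gripper_width: 46.5
finger_force: 0.0
```

>>> send_rows(moves=[[[-0.03, -0.03, -0.08], [0, 0, 0]], [[-0.08, -0.08, -0.18], [0, 0, 0]], [[-0.16, -0.14, -0.28], [0, 0, 0]], [[-0.26, -0.2, -0.34], [0, 0, 0]], [[-0.38, -0.22, -0.36], [0, 0, 0]], [[-0.5, -0.22, -0.36], [0, 0, 0]], [[-0.62, -0.22, -0.36], [0, 0, 0]], [[-0.74, -0.22, -0.36], [0, 0, 0]], [[-0.82, -0.22, -0.36], [0, 0, 0]], [[-0.86, -0.22, -0.36], [0, 0, 0]]])

```text
t: 46.4
ee_pos: [457.0, 154.8, 361.2]
eef_rot: [0.605, 0.797, 0.0, 0.0]
wrist_force: [0.2, 0.3, 0.7]
gripper_width: 46.7
finger_force: 0.0
```

Run:
```python
from h import *
import time
def chk():
    s=robot.state();im={n:robot.read_camera(n) for n in CAL};print(s["t"],s["ee_pos"].round(0))
    p=[452,377.7,40,.273-np.pi/2]
    for n in CAL:
        dark=(im[n].max(2)<60)
        for k,B in zip(("pad","foot-","foot+"),HOLD):
            pm=render(n,[B],p)>.5;r=cv2.dilate(pm.astype(np.uint8),np.ones((9,9)))>0
            w=np.argwhere(dark&r);e=np.argwhere(pm)
            print(n,k,"pred",e.mean(0).round(1),len(e),"dark",w.mean(0).round(1) if len(w) else None,len(w),"inside",round((dark&pm).sum()/pm.sum(),2))
    a=im["top"].astype(int);r=(a[:,:,0]>90)&(a[:,:,1]<60)&(a[:,:,2]<60);u=proj("top",[428,72,80])[0].astype(int)
    w=np.argwhere(r[u[1]-15:u[1]+15,u[0]-15:u[0]+15]);print("knob red top extents",w.min(0),w.max(0)) if len(w) else print("knob hidden")
    a=im["scene"].astype(int);r=(a[:,:,0]>90)&(a[:,:,1]<60)&(a[:,:,2]<60);u=proj("scene",[428,72,80])[0].astype(int)
    m=np.zeros(r.shape,np.float32);sl=(slice(u[1]-15,u[1]+15),slice(u[0]-15,u[0]+15));m[sl]=r[sl];print("red",m.sum())
    print("knob",fit({"scene":m},[box(-18,18,-6,6,-20,0)],[428,72,82,-1.35],(2,3)))
chk()
```

```text
46.4 [457. 155. 361.]
scene pad pred [328.3 474.2] 421 dark [328.4 472.3] 400 inside 0.84
scene foot- pred [363.  474.2] 285 dark [364.4 473.9] 213 inside 0.7
scene foot+ pred [333.9 433.9] 239 dark [335.3 434.4] 161 inside 0.64
top pad pred [215.1 149. ] 197 dark [220.4 139. ] 71 inside 0.0
top foot- pred [221.4 151.9] 148 dark [229.3 151. ] 139 inside 0.24
top foot+ pred [213.2 183.5] 148 dark [217.8 185.2] 29 inside 0.03
knob red top extents [14 10] [19 21]
red 52.0
knob (array([428.        ,  72.        ,  83.08520508,  -1.32632446]), np.float64(0.5623356103897095))
```

Run:
```python
from h import *
im=robot.read_camera("top");g=im.max(2);print(g[196:240:4,125:200:4])
for t in("holder_pad","neck_holder","harmonica"):
    print(t,[(round(d['p'],2),d['point'],int(d['mask'].sum())) for d in robot.regions_of("top",t)][:5])
p=[452,377.7,40,.273-np.pi/2]
print(proj("top",place(np.array([[0,0,150.],[-50,0,6],[50,0,6]]),p)))
```

```text
[[ 97 105  28  96 101  99  99  99 103 103 102 102 102 103 100  75 102 100
   60]
 [104 102  33 105 103 104 102 101 101 106 103 105 101 103 104  80 101 102
   69]
 [103  98  26 102  98 104 100  99 103 101 102  98 106  97 100  90 109 103
   87]
 [ 99 100  34 103 101  97  99  98 100  98  99 100 103  99 101  97  99 103
  101]
 [ 98 102  42  99  95  98  96  95  95  94  94  94  94  96  94  92 104  98
  101]
 [ 98 100  54  66  92  88  90  92  90  90  92  84  87  88  86  88 102  99
  105]
 [103 103  78  30  62  83  86  82  87  78  79  78  85  83  77  82 111 101
  103]
 [100  99  88  40  65  61  65  76  71  68  69  65  69  61  68  66 104 103
  101]
 [103 101 100  32  28  49  50  51  43  43  51  57  47  58  64  77  92  97
  104]
 [104 100 106  39  34  38  39  21  19 113 111 124  76  93 121 119 107 101
   99]
 [ 99  99 104  32  34  38  27  19  22 111 104 109 115 121 122 119 119 100
  101]]
holder_pad [(0.39, [211.3, 269.1], 3202)]
neck_holder []
harmonica [(0.73, [199.2, 478.8], 721), (0.7, [238.1, 429.8], 321), (0.6, [162.9, 413.5], 541)]
[[147.17022419 214.77988108]
 [151.81593295 221.21097406]
 [183.45855586 213.23456166]]
```

The arm hides the rail in the top view. I'll back off once more and check again.

>>> send_rows(moves=[[[-0.1, 0, 0], [0, 0, 0]], [[-0.2, 0, 0], [0, 0, 0]], [[-0.3, 0, 0], [0, 0, 0]], [[-0.42, 0, 0], [0, 0, 0]], [[-0.54, 0, 0], [0, 0, 0]], [[-0.66, 0, 0], [0, 0, 0]], [[-0.78, 0, 0], [0, 0, 0]], [[-0.88, 0, 0], [0, 0, 0]], [[-0.95, 0, 0], [0, 0, 0]], [[-0.98, 0, 0], [0, 0, 0]]])

```text
t: 47.95
ee_pos: [523.2, -80.6, 360.2]
eef_rot: [0.604, 0.797, 0.0, -0.0]
wrist_force: [0.1, -0.4, 0.4]
gripper_width: 47.0
finger_force: 0.0
```

Run:
```python
from h import *
p=[452,377.7,40,.273-np.pi/2];im={n:robot.read_camera(n) for n in CAL};print(robot.state()["t"])
for n in CAL:
    dark=(im[n].max(2)<60)
    for k,B in zip(("pad","foot-","foot+"),HOLD):
        pm=render(n,[B],p)>.5;r=cv2.dilate(pm.astype(np.uint8),np.ones((7,7)))>0;w=np.argwhere(dark&r);e=np.argwhere(pm)
        print(n,k,e.mean(0).round(1),len(e),w.mean(0).round(1) if len(w) else None,len(w),round((dark&pm).sum()/pm.sum(),2))
```

```text
48.05
scene pad [328.3 474.2] 421 [328.2 472. ] 412 0.85
scene foot- [363.  474.2] 285 [364.5 473.9] 215 0.71
scene foot+ [333.9 433.9] 239 [335.6 434.2] 155 0.62
top pad [215.1 149. ] 197 [216.2 150.2] 251 0.92
top foot- [221.4 151.9] 148 [218.5 151.2] 225 0.77
top foot+ [213.2 183.5] 148 [214.1 181.9] 137 0.71
```

Both views agree that the holder hangs level and square at mid-rail. The knob reads locked down and the lid is shut, so I'm handing in.

```bash
python3 -c "
from workcell import robot
print(robot.sign_off())"
```

```text
the job is handed in; nothing more can be done
None
```

The harmonica is in the case, the lid is shut with the knob locked down, and the neck holder hangs astride the middle of the rail; handed in at 48 s, but I viewed 11 pictures against the limit of 10.

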